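Cover the lamps and shut the lamp case

ROBOT

A 6-joint arm with a two-finger parallel gripper is mounted at the origin on the work surface. World frame = base frame: x ahead of the robot, y to its left, z up, the work surface at z = 0. Lengths are in m, angles in degrees, forces in N, time in s.
With the tool pointing down it reaches from about 0.225 to 0.725 m from the base axis. Payload 3.1 kg.
Tool frame: the origin (TCP) lies midway between the tips of the shut fingers; the grasp point (between the pads) lies 19 mm behind it (pinch_z is the distance from the TCP to the grasp point, in m); z points along the fingers, y is the line along which they close (so a half turn about z gives the same grasp; the last joint's range is limited). The gripper opens to 85 mm and grips with 20 to 120 N. Pads are 22 mm wide; open, the fingers measure 114 mm over their backs; the gripper's body (76 mm by 85 mm) begins 54 mm behind the grasp point. The pads swing forward as they close: fully open they stand 13 mm farther back than shut.
Start: joints at [63.552, 2.75, 5.684, 92.934, 0, 82.678], TCP at [0.172, 0.496, 0.231] pointing down, gripper open.
Joint ranges: [-166.93, 166.93], [-56.73, 111.36], [-69.38, 81.34], [-121.58, 131.49], [-85.45, 84.26], [-180, 180]. Speed limits (degrees/s): [159.86, 159.86, 180, 180, 180, 180].

INTERFACE

Orientations are given as [roll, pitch, yaw] about the fixed x, y, z axes, in that order (R = Rz(yaw) Ry(pitch) Rx(roll)).
In Python, from bench import * gives the robot as it stands.
- The arm moves only by the tool apply_moves, never from a script. Its argument "motion" is a list of rows, each a list of 7 numbers: the turn, a rotation vector about the tool's x, y, z scaled (see below), then the shift along the tool's x, y, z scaled (see below), then the gripper's target within -1 to 1 (fully open at 1, half-way at 0, shut at -1). A call has 1 to 8 rows; each row shifts and turns the commanded pose from where the row before left it, along the tool's axes as they then stand; what a row does not reach is not made up. The controller multiplies each number of a shift by 0.02 m and each number of a turn by 180 degrees. A row lasts 1/12 s, in which the tool goes at most 41.7 mm and 7.16 degrees, less where a joint would pass 70% of its speed; a pose out of reach is approached as far as the arm can. A call with a number of a shift or a turn outside -1 to 1 is refused whole. A call with a gripper value outside its range is refused whole. The fingers move at their own pace and stop on an object; the grip force is fixed at half the most. Time passes only in rows, so rows that do not move let the fingers close. It gives the time, the measured TCP pose, the force, the opening and the grip force at its end, in the units of the state.
- get_obs(): the state, without advancing time (a new reading comes with each control period).
- get_image(name): name is "side" or "top" or "wrist"; returns (picture, depth): 400x640x3 uint8, blue, green, red; 400x640 float32, m along the optical axis (not along the pixel's ray), 0 where there is no reading.
- get_calibration(name): a dict with "K" (3x3 intrinsics, pixels), "R" (3x3) and "t" (3): a world point X has camera coordinates R X + t. Camera axes: x right, y down, z forward; pixel columns grow to the right and rows downward; lengths in m; the calibration is good to about 2 mm. A picture is of the moment at which its call begins: read the wrist's pose just before it. get_calibration takes no time and is no camera call; for the wrist camera it gives the pose at the moment of the call.
- hand_in(): hands the job in; it is judged then, once.
Trained networks look in the newest picture that a camera, given by its name, has taken for a name from the list of things; names that differ only in an ending like _2 or _b are one class to them, and where a whole thing is asked for, a point or a joint stands for the part that bears it (a point fixed in the world has none). Each returns a list of dicts, best first, with "p" (0 to 1); they miss things now and then, are a little off and sometimes report something else, mostly with a low value. They report only what shows in the picture. A call takes as long as a camera call.
- boxes_of(query, camera): "rect" ([left, top, width, height] as shares, 0 to 1, of the picture: columns of its width, rows of its height, round what is visible of it).
- cut_out(query, camera): "region" (400x640 bool, what is visible of it) and "rect" ([left, top, width, height] as shares, 0 to 1, of the picture: columns of its width, rows of its height, round what is visible of it).
- spot_point(query, camera): "point" ([column, row] as shares, 0 to 1, of the picture: columns of its width, rows of its height: a listed point, or the origin of a listed thing).
The state is a dict: "time": time; "q": joint angles; "qvel": joint speeds; "joint_efforts": joint torques, N m; "ee_pos": TCP position; "ee_rot": TCP orientation; "ft_force": force on the tool from outside, world axes, zero at the start; "wrist_torque": the same for the moment, N m; "opening": finger opening in m; "gripper_force": force on a finger pad.
Only numpy, scipy, OpenCV 4.12 (cv2) and the standard library are available. Lean on these libraries where they do the work, as an engineer would, in place of code of your own. Each camera call takes 0.05 s, during which the arm holds its last target. There are 200 camera calls.

TASK

Close up the open tea-light case for the day: first fold the red inner flap down flat over its lamp bay, then swing the lid fully shut on top of it. Do it gently with the fingertips or the outside of the fingers, pushing the flap and the lid over all the way - do not grip either of them, let them slam, or disturb anything else on the table or in the case.

Things in the scene. Friction and masses are not known exactly. Their poses are not given: they have to be found in the camera images.
- case: Black tea-light case with aluminium edges, fixed on the table, open. Box 320 (its x) by 220 (y) mm, rim 85 mm up. Origin: centre of its underside, z = 0. x: away from the robot at yaw 0; y: to the lid hinge; z up. A partition at x = -30 mm parts the near bay (floor 18 mm up, holds lighter and tin) from the lamp bay (x -27 to 154 mm, tea lights in grey padding, tops 66 mm up).
- flap (a joint): Angle (rad) of the red flap: 0 = lying flat over the lamp bay, 1.57 = upright, range 0 to 1.9; it starts about upright (1.45 to 1.75; above 1.57 it leans over the near bay). Rather stiff hinge: it stays where it is left, it does not fall by itself; some 1 to 3 N at its free edge move it. A raised flap stops the lid.
- flap_hinge (a point): Middle of the flap's hinge axis, on top of the partition: 28 mm to -x of the case's origin and 74 mm above the table. The axis runs along the case's y.
- flap_edge (a point): Middle of the flap's free edge, on its outer (red, top when folded) face: 172 mm from the hinge axis, 4 mm outside it. With the flap upright the outer face looks to the case's -x, over the near bay; pushed from that side towards the case's +x and down, it folds over the lamps.
- flap_face: The flap's red outer board with brass trim, 166 mm long by 196 mm wide by 4 mm thick. Origin on the hinge axis; x runs along the flap to its free edge, z out of the outer face, which is at z = 4 mm.
- flap_back: The flap's pale plywood back (the side that comes to lie over the lamps), 152 by 184 by 3 mm, 6 to 8 mm inside the red board's outline. Same origin and axes as flap_face. Fingers on the red face and on this back at once count as a grip.
- lid (a joint): Angle (rad) of the lid: 0 = fully shut on the rim, 1.57 = upright, range 0 to 2.0; it starts open at 1.65 to 1.9, leaning away from the case. Stiff hinge: it stays where it is left at any angle and has to be pushed all the way; some 4 to 8 N near its free edge move it.
- lid_hinge (a point): Middle of the lid's hinge axis, on the case's +y wall: 110 mm to +y of the case's origin and 86 mm above the table. The axis runs along the case's x.
- lid_edge (a point): Middle of the lid's free edge, on its outer face (top when shut): 220 mm from the hinge axis, 30 mm outside it. With the lid upright the outer face looks to the case's +y, away from the case; pushed from that side towards the case's -y and down, the lid shuts.
- lid_shell: The lid's outer shell: black plate 320 by 220 mm with aluminium edges, 30 mm deep over all. Origin on the hinge axis in its middle; -y runs along the lid to its free edge, z out of the outer face, which is at z = 30 mm.
- lid_lining: The lid's grey lining: inner sheet, and a tongue round the inside of its rim. Same origin and axes as lid_shell. Fingers on the shell and on the lining at once count as a grip.
- lighter: Long gas lighter lying in the near bay, purple handle 30 by 85 by 16 mm and a steel tube 10 mm thick, about 160 mm along its y. Origin under its middle. Stays where it is.
- wick_tin: Round steel tin with brass lid, 54 mm across, 25 mm high, standing in the near bay. Origin: centre of its underside. Stays where it is.
- tealight_a: Loose tea light, 38 mm across, 16 mm high, on the table in front of the case's latch (-y) wall. Origin: centre of its underside. Stays where it is.
- tealight_b: Another loose tea light like tealight_a beside the same wall.
- oil_bottle: Amber lamp-oil bottle, 64 mm across, 190 mm high, on the table to the right. Origin: centre of its underside. Stays where it is.
- brass_bowl: Brass offering bowl, 96 mm across, 45 mm high, to the right. Origin: centre of its underside. Stays where it is.
- glass_cup: Glass cup, 70 mm across, 75 mm high, to the right. Origin: centre of its underside. Stays where it is.
- snuffer: Brass lamp snuffer with a wooden grip, lying on the table to the left, about 280 mm along its x, 28 mm high. Origin on the table under the rod, 80 mm from the bell end (+x). Stays where it is.

How it is judged:
By the outcome, as a careful person would: the job done as asked, in the order asked, and still so for the second after the job is handed in, with the robot touching nothing.
It also fails if it takes over 54 s, if anything falls off the work surface, if the arm or the gripper's body presses on something with over 40 N, if the wrist force passes 120 N, or if a joint passes its speed limit or range.

## Working session

There is one attempt and no reset: what is moved stays moved. The work goes in short steps, Python scripts to look and compute and a tool call to move; the robot and the scene stay as the last step left them, time stands still between calls to the robot, and variables do not carry over. Pictures are saved under pics/ and viewed, at most 10 in all, crops included, and the job is handed in when it is done.

Besides the shell and the picture viewer there is one more tool, called after ">>>" as name(argument=value, ...) on one line, values as JSON. apply_moves: Moves the arm, as the interface text tells. Its arguments: {"type":"object","properties":{"motion":{"type":"array","items":{"type":"array","items":{"type":"number","minimum":-1,"maximum":1}}}},"required":["motion"]}

```bash
mkdir -p pics; cat > h.py <<'E'
from bench import *
import numpy as np, cv2
def ray(cam,col,row):
    c=get_calibration(cam);K,R,t=map(np.array,(c["K"],c["R"],c["t"]))
    d=R.T@np.linalg.inv(K)@np.array([col,row,1.]);return -R.T@t.ravel(),d
def world(cam,col,row,depth):
    o,d=ray(cam,col,row);return o+d*depth
def cloud(cam,depth,mask):
    r,c=np.nonzero(mask&(depth>0));k=get_calibration(cam);K,R,t=map(np.array,(k["K"],k["R"],k["t"]))
    P=np.linalg.inv(K)@np.vstack([c,r,np.ones(len(c))])*depth[r,c]
    return (R.T@(P-t.reshape(3,1))).T
def onplane(cam,col,row,z):
    o,d=ray(cam,col,row);return o+d*(z-o[2])/d[2]
E
python3 - <<'E'
from h import *
o=get_obs();print(o)
ims=[]
for n in("side","top"):
    im,d=get_image(n);ims.append(im);np.save(n+".npy",d)
    c=get_calibration(n);print(n,-np.array(c["R"]).T@np.array(c["t"]).ravel(),np.array(c["R"])[2])
    for q in("flap_hinge","flap_edge","lid_hinge","lid_edge","case","oil_bottle","brass_bowl","glass_cup","snuffer","tealight_a"):
        for r in spot_point(q,n)[:2]:
            u,v=r["point"][0]*640,r["point"][1]*400
            dd=d[int(min(max(v,0),399)),int(min(max(u,0),639))]
            print(n,q,round(r["p"],2),round(u),round(v),np.round(world(n,u,v,dd),3))
cv2.imwrite("pics/a.png",np.vstack(ims)[:, :][::1]if 0 else cv2.resize(np.vstack(ims),(480,600)))
cv2.imwrite("pics/side.png",ims[0]);cv2.imwrite("pics/top.png",ims[1])
E
```

```text
{'time': 0.0, 'q': array([6.35532687e+01, 2.79459258e+00, 5.59199876e+00, 9.29349357e+01,
       2.58121980e-04, 8.26769977e+01]), 'qvel': array([-0.07520523,  0.00710473, -0.0163265 , -0.12359138,  0.01055082,
       -0.08333138]), 'joint_efforts': array([-4.84509146e-04, -3.38778913e+01,  3.20018327e+01,  1.99634844e-02,
       -2.44014172e-04,  3.83395715e-06]), 'ee_pos': array([0.17173325, 0.49546393, 0.23010513]), 'ee_rot': array([-1.79863625e+02, -1.77858941e-02,  1.60876250e+02]), 'ft_force': array([-0.62248624, -0.21578912,  0.13937571]), 'wrist_torque': array([ 0.01890829,  0.00946732, -0.00195589]), 'gripper_force': 0.0, 'opening': 0.08533243249021527}
side [1.01730853 0.5397915  1.00102982] [-0.40485597 -0.44428899 -0.79918643]
side flap_hinge 0.61 330 204 [0.548 0.053 0.069]
side flap_hinge 0.56 408 335 [ 0.635  0.434 -0.003]
side flap_edge 0.81 339 158 [0.519 0.048 0.236]
side lid_hinge 0.81 353 226 [0.664 0.243 0.295]
side lid_edge 0.8 388 204 [0.564 0.25  0.289]
side lid_edge 0.33 351 227 [0.669 0.243 0.297]
side oil_bottle 0.65 247 136 [ 0.544 -0.36   0.03 ]
side oil_
[... 300 characters left out ...]
op [0.30085844 0.01975993 1.32381631] [ 0.21440114  0.02215346 -0.97649443]
top flap_hinge 0.63 319 214 [0.539 0.048 0.072]
top flap_edge 0.85 315 211 [0.518 0.054 0.222]
top flap_edge 0.46 229 173 [0.636 0.317 0.   ]
top lid_hinge 0.87 277 201 [0.558 0.162 0.084]
top lid_hinge 0.57 315 206 [0.561 0.061 0.063]
top lid_edge 0.92 231 175 [0.56  0.246 0.292]
top oil_bottle 0.95 478 246 [ 0.506 -0.364  0.095]
top brass_bowl 0.55 478 287 [ 0.41  -0.397  0.006]
top glass_cup 0.78 481 194 [ 0.668 -0.393  0.002]
top glass_cup 0.15 316 256 [0.433 0.043 0.039]
top snuffer 0.78 190 168 [0.633 0.422 0.016]
top tealight_a 0.67 376 184 [ 0.656 -0.097  0.015]
top tealight_a 0.59 314 256 [0.434 0.047 0.031]
```

View pics/side.png

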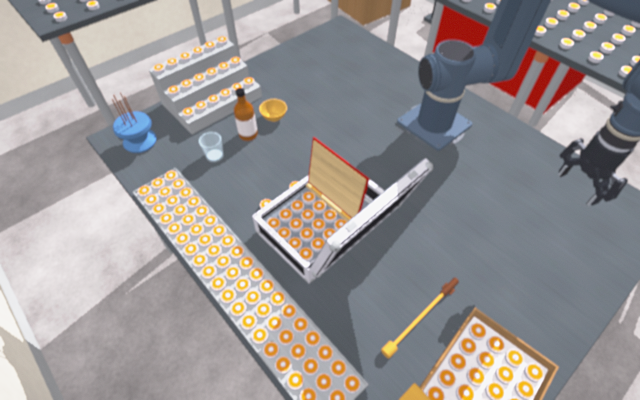

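View pics/top.png

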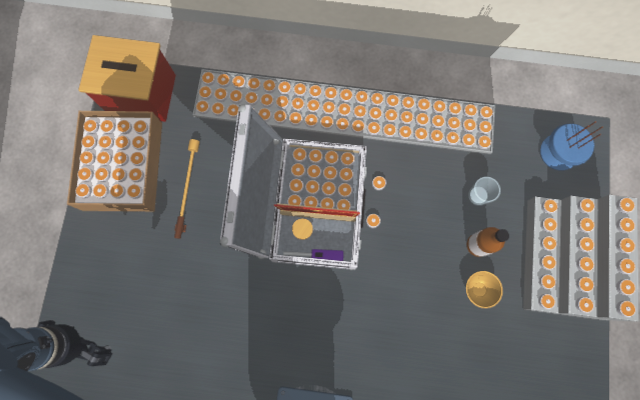

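```bash
python3 - <<'E'
from h import *
for n in("side","top"):
    im,d=get_image(n)
    for q in("flap_face","flap_back","lid_shell","lid_lining","case"):
        for r in cut_out(q,n)[:1]:
            m=r["region"]; m2=cv2.erode(m.astype(np.uint8),np.ones((3,3)))>0
            P=cloud(n,d,m2)
            c=P.mean(0);w,V=np.linalg.eigh(np.cov(P.T))
            print(n,q,round(r["p"],2),len(P),"c",np.round(c,3),"n",np.round(V[:,0],3),"sd",np.round(np.sqrt(w)*1000,1),"min",np.round(np.percentile(P,1,axis=0),3),"max",np.round(np.percentile(P,99,axis=0),3))
E
```

```text
side flap_face 0.55 2 c [0.518 0.147 0.237] n [-0.002  0.991  0.131] sd [nan 0.  2.4] min [0.518 0.147 0.236] max [0.518 0.147 0.239]
side flap_back 0.83 2064 c [0.535 0.056 0.169] n [0.99  0.036 0.139] sd [ 1.1 41.1 51. ] min [ 0.524 -0.033  0.095] max [0.548 0.139 0.235]
side lid_shell 0.94 2506 c [0.603 0.235 0.255] n [ 0.024 -0.976  0.214] sd [ 7.2 56.  97.7] min [0.419 0.196 0.104] max [0.729 0.257 0.298]
side case 0.61 10436 c [0.606 0.1   0.141] n [ 0.307 -0.621  0.721] sd [ 46.4  85.5 123.2] min [ 0.418 -0.049  0.02 ] max [0.737 0.254 0.297]
top flap_face 0.86 261 c [0.523 0.051 0.199] n [0.99  0.037 0.138] sd [ 0.4 39.8 53.9] min [ 0.514 -0.038  0.118] max [0.536 0.142 0.247]
top lid_shell 0.61 1379 c [0.55  0.236 0.287] n [ 0.039 -0.953  0.301] sd [ 6.5 32.8 97.4] min [0.407 0.176 0.106] max [0.719 0.253 0.3  ]
top lid_lining 0.87 4320 c [0.572 0.205 0.164] n [ 0.03  -0.961  0.276] sd [ 5.4 57.7 89.9] min [0.422 0.168 0.085] max [0.721 0.233 0.294]
top case 0.98 15690 c [0.575 0.118 0.116] n [ 0.007 -0.67   0.742] sd [ 50.5  91.9 118.9] min [ 0.411 -0.055  0.014] max [0.726 0.247 0.298]<stdin>:9: RuntimeWarning: invalid value encountered in sqrt
```

The flap stands at about 1.71 rad and its free edge is near x 0.515, y 0.05, z 0.245. The lid leans back at about 1.85 rad. Case origin is about (0.573, 0.054) with yaw about 2°. In the side view the flap edge is at (339,158) and the lid edge at (388,204). In the top view the two tea lights sit right of the case, at (379,183) and (373,220). Next I shut the fingers, align with the case, and go round the lid's robot side to the flap.

>>> apply_moves(motion=[[0, 0, -0.039, 0, 0, 0, -1], [0, 0, -0.039, 0, 0, 0, -1], [0, 0, -0.039, 0, 0, 0, -1], [0, 0, 0, -0.5, -1, 0, -1], [0, 0, 0, -0.5, -1, 0, -1], [0, 0, 0, -0.5, -1, 0, -1], [0, 0, 0, -0.5, -1, 0, -1], [0, 0, 0, -0.5, -1, 0, -1]])

```text
time: 2.37
ee_pos: [0.2257, 0.3969, 0.2313]
ee_rot: [180.0, 0.0, -178.0]
ft_force: [0.7, -0.5, 0.2]
opening: -0.0003
gripper_force: 0.0
```

>>> apply_moves(motion=[[0, 0, 0, -0.5, -1, 0, -1], [0, 0, 0, -0.5, -1, 0, -1], [0, 0, 0, -0.5, -1, 0, -1], [0, 0, 0, -0.5, -1, 0, -1], [0, 0, 0, -0.5, -1, 0, -1], [0, 0, 0, -0.5, -1, 0, -1], [0, 0, 0, -0.5, -1, 0, -1], [0, 0, 0, -0.5, -1, 0, -1]])

```text
time: 3.03
ee_pos: [0.3111, 0.2396, 0.2315]
ee_rot: [180.0, 0.0, -178.1]
ft_force: [1.3, -0.2, 0.7]
opening: 0.0001
gripper_force: 0.0
```

>>> apply_moves(motion=[[0, 0, 0, -0.5, -1, 0, -1], [0, 0, 0, -0.5, -1, 0, -1], [0, 0, 0, -0.3, -1, 0, -1], [0, 0, 0, -0.3, -1, 0, -1], [0, 0, 0, -0.3, -1, 0, -1], [0, 0, 0, -0.3, -1, 0, -1], [0, 0, 0, -0.3, -1, 0, -1], [0, 0, 0, -0.3, -1, 0, -1]])

```text
time: 3.7
ee_pos: [0.3723, 0.0815, 0.2315]
ee_rot: [180.0, 0.0, -178.1]
ft_force: [-0.1, 0.1, -0.8]
opening: 0.0005
gripper_force: 0.0
```

>>> apply_moves(motion=[[0, 0, 0, -0.8, -0.8, 0.2, -1], [0, 0, 0, -1, -0.8, 0.2, -1], [0, 0, 0, -1, -0.8, 0.2, -1], [0, 0, 0, -1, -0.2, 0.2, -1], [0, 0, 0, -1, 0, 0.2, -1], [0, 0, 0, 0, 0, 0, -1]])

```text
time: 4.2
ee_pos: [0.4721, 0.0331, 0.2096]
ee_rot: [180.0, -0.0, -178.1]
ft_force: [-0.8, 0.5, -0.2]
opening: -0.0001
gripper_force: 0.0
```

```bash
python3 - <<'E'
from h import *
o=get_obs();print(o["ee_pos"],o["time"])
im,d=get_image("side");cv2.imwrite("pics/s2.png",cv2.resize(im[80:300,200:500],None,fx=2.5,fy=2.5))
im,d=get_image("wrist")
for q in("flap_face","flap_edge"):
    for r in cut_out(q,"wrist")[:1]:
        m=cv2.erode(r["region"].astype(np.uint8),np.ones((5,5)))>0
        P=cloud("wrist",d,m);print(q,r["p"],len(P),np.round(np.percentile(P,[1,50,99],axis=0),3))
        w,V=np.linalg.eigh(np.cov(P.T));print(V[:,0],np.sqrt(abs(w)))
E
```

```text
[0.47209314 0.03308012 0.20959031] 4.2
flap_face 0.72 2932 [[ 0.52  -0.037  0.087]
 [ 0.532  0.107  0.117]
 [ 0.541  0.148  0.21 ]]
[0.98990417 0.0377069  0.13663065] [0.0004841  0.03717224 0.0625288 ]
flap_edge 0.92 2740 [[ 0.52  -0.037  0.087]
 [ 0.533  0.109  0.115]
 [ 0.541  0.148  0.21 ]]
[0.98987704 0.03786187 0.13678423] [0.00049088 0.03581902 0.06339199]
```

View pics/s2.png

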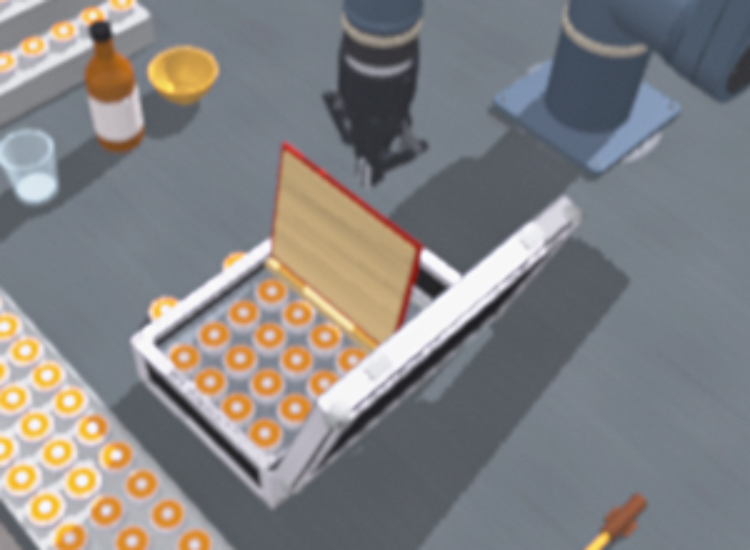

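The tips stand behind the red face, clear of the tin and lid. Next I push the flap along its arc.

>>> apply_moves(motion=[[0, 0, 0, -0.4, 0, 0, -1], [0, 0, 0, -0.4, 0, 0, -1], [0, 0, 0, -0.4, 0, 0, -1], [0, 0, 0, -0.4, 0, 0, -1], [0, 0, 0, -0.4, 0, 0, -1], [0, 0, 0, -0.4, 0, 0, -1], [0, 0, 0, -0.4, 0, 0, -1], [0, 0, 0, -0.2, 0, 0, -1]])

```text
time: 5.07
ee_pos: [0.5308, 0.0359, 0.2111]
ee_rot: [180.0, -0.0, -178.1]
ft_force: [-2.3, 0.7, 1.1]
opening: 0.0003
gripper_force: 0.6
```

>>> apply_moves(motion=[[0, 0, 0, -0.45, 0, 0, -1], [0, 0, 0, -0.45, 0, 0, -1], [0, 0, 0, -0.45, 0, 0.05, -1], [0, 0, 0, -0.45, 0, 0.1, -1], [0, 0, 0, -0.42, 0, 0.15, -1], [0, 0, 0, -0.42, 0, 0.15, -1], [0, 0, 0, -0.4, 0, 0.17, -1], [0, 0, 0, -0.4, 0, 0.2, -1]])

```text
time: 5.73
ee_pos: [0.5997, 0.0382, 0.1949]
ee_rot: [-180.0, 0.1, -178.1]
ft_force: [-0.8, -0.2, 1.4]
opening: -0.0002
gripper_force: 0.6
```

Contact shows and the path matches the 60° point.

>>> apply_moves(motion=[[0, 0, 0, -0.37, 0, 0.26, -1], [0, 0, 0, -0.37, 0, 0.26, -1], [0, 0, 0, -0.36, 0, 0.27, -1], [0, 0, 0, -0.35, 0, 0.28, -1], [0, 0, 0, -0.3, 0, 0.33, -1], [0, 0, 0, -0.28, 0, 0.34, -1], [0, 0, 0, -0.26, 0, 0.36, -1], [0, 0, 0, -0.26, 0, 0.36, -1]])

```text
time: 6.4
ee_pos: [0.65, 0.0399, 0.1449]
ee_rot: [-180.0, -0.0, -178.1]
ft_force: [-0.5, 1.3, 0.2]
opening: -0.0003
gripper_force: 0.4
```

>>> apply_moves(motion=[[0, 0, 0, -0.2, 0, 0.38, -1], [0, 0, 0, -0.16, 0, 0.38, -1], [0, 0, 0, -0.12, 0, 0.38, -1], [0, 0, 0, -0.1, 0, 0.38, -1], [0, 0, 0, -0.08, 0, 0.3, -1], [0, 0, 0, -0.05, 0, 0.3, -1], [0, 0, 0, -0.05, 0, 0.25, -1], [0, 0, 0, 0, 0, 0.15, -1]])

```text
time: 7.07
ee_pos: [0.6644, 0.0404, 0.0943]
ee_rot: [180.0, -0.1, -178.1]
ft_force: [-0.1, -0.1, 1.1]
opening: 0.0001
gripper_force: 0.3
```

Slow final press down.

>>> apply_moves(motion=[[0, 0, 0, 0, 0, 0.15, -1], [0, 0, 0, 0, 0, 0.15, -1], [0, 0, 0, 0, 0, 0.15, -1], [0, 0, 0, 0, 0, 0.15, -1], [0, 0, 0, 0, 0, 0.1, -1], [0, 0, 0, 0, 0, 0.1, -1], [0, 0, 0, 0, 0, 0, -1]])

```text
time: 7.65
ee_pos: [0.6643, 0.0404, 0.0787]
ee_rot: [180.0, -0.1, -178.1]
ft_force: [-0.5, 0.6, -0.3]
opening: 0.0002
gripper_force: 0.0
```

>>> apply_moves(motion=[[0, 0, 0, 0, 0, 0.08, -1], [0, 0, 0, 0, 0, 0.08, -1], [0, 0, 0, 0, 0, 0.08, -1], [0, 0, 0, 0, 0, 0, -1]])

```text
time: 7.98
ee_pos: [0.6646, 0.0404, 0.078]
ee_rot: [-180.0, 0.1, -178.1]
ft_force: [-5.3, 0.6, 11.3]
opening: 0.0001
gripper_force: 5.4
```

```bash
python3 - <<'E'
from h import *
im,d=get_image("top");r=cut_out("flap_face","top")[0]
P=cloud("top",d,cv2.erode(r["region"].astype(np.uint8),np.ones((3,3)))>0)
P=P[P[:,2]<.1]
A=np.c_[P[:,:2],np.ones(len(P))];s=np.linalg.lstsq(A,P[:,2],rcond=None)[0];print(r["p"],s,P.min(0),P.max(0),P.mean(0))
cv2.imwrite("pics/t2.png",cv2.resize(im[90:290,180:420],None,fx=2.5,fy=2.5))
E
```

```text
0.9 [-0.00087816  0.00181501  0.07891941] [ 0.55622141 -0.0411373   0.07044687] [0.71677071 0.15391423 0.08664963] [0.6402097  0.02397191 0.07840071]
```

View pics/t2.png

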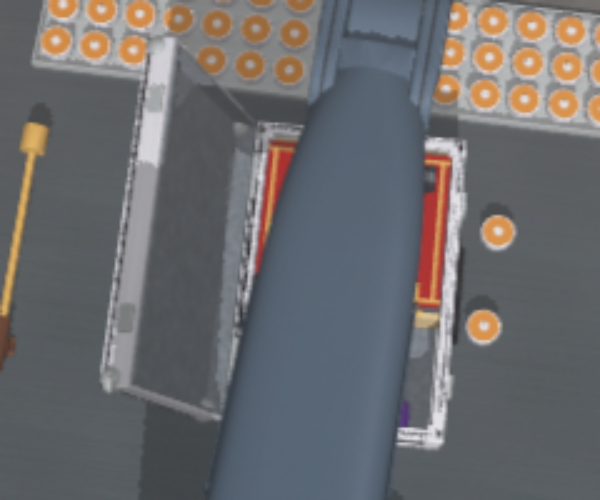

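The flap lies flat: its face is at z 0.078 with a slope of about 0.001, and the tea lights, lighter and snuffer are unmoved. Next I lift and cross over the lid to its outer side.

>>> apply_moves(motion=[[0, 0, 0, 0, 0, -0.4, -1], [0, 0, 0, 0, 0, -1, -1], [0, 0, 0, 0, 0, -1, -1], [0, 0, 0, 0, 0, -1, -1], [0, 0, 0, 0.5, 0, -1, -1], [0, 0, 0, 0.8, 0, -1, -1], [0, 0, 0, 0.8, 0, -1, -1], [0, 0, 0, 0.8, 0, -1, -1]])

```text
time: 8.75
ee_pos: [0.6061, 0.0384, 0.2233]
ee_rot: [180.0, -0.0, -178.1]
ft_force: [-0.0, 0.0, 0.0]
opening: 0.0001
gripper_force: 0.0
```

>>> apply_moves(motion=[[0, 0, 0, 0.8, 0, -1, -1], [0, 0, 0, 0.8, 0, -1, -1], [0, 0, 0, 0.4, 0, -1, -1], [0, 0, 0, 0, 0, -1, -1], [0, 0, 0, 0, 0, -1, -1], [0, 0, 0, 0, 0, -1, -1], [0, 0, 0, 0, 0, -1, -1], [0, 0, 0, 0, 0, 0, -1]])

```text
time: 9.42
ee_pos: [0.5677, 0.037, 0.3673]
ee_rot: [-180.0, 0.4, -178.1]
ft_force: [-0.9, 0.2, 1.1]
opening: -0.0002
gripper_force: 0.0
```

>>> apply_moves(motion=[[0, 0, 0, 0, 1, 0, -1], [0, 0, 0, 0, 1, 0, -1], [0, 0, 0, 0, 1, 0, -1], [0, 0, 0, 0, 1, 0, -1], [0, 0, 0, 0, 1, 0, -1], [0, 0, 0, 0, 1, 0, -1], [0, 0, 0, 0, 1, 0, -1], [0, 0, 0, 0, 1, 0, -1]])

```text
time: 10.08
ee_pos: [0.5611, 0.1979, 0.3616]
ee_rot: [-180.0, -0.1, -178.1]
ft_force: [-0.1, -0.4, -0.1]
opening: -0.0002
gripper_force: 0.0
```

>>> apply_moves(motion=[[0, 0, 0, 0, 1, 0, -1], [0, 0, 0, 0, 1, 0, -1], [0, 0, 0, 0, 1, 0, -1], [0, 0, 0, 0, 1, 0, -1], [0, 0, 0, 0, 1, 0, -1], [0, 0, 0, 0, 1, 0, -1], [0, 0, 0, 0, 0.5, 0, -1], [0, 0, 0, 0, 0, 0, -1]])

```text
time: 10.75
ee_pos: [0.5565, 0.3293, 0.3606]
ee_rot: [180.0, -0.1, -177.9]
ft_force: [-0.4, -0.5, -1.6]
opening: 0.0
gripper_force: 0.0
```

```bash
python3 - <<'E'
from h import *
o=get_obs();print(o["ee_pos"],o["time"],o["q"])
im,d=get_image("side");cv2.imwrite("pics/s3.png",cv2.resize(im[60:300,200:520],None,fx=2.4,fy=2.4))
E
```

```text
[0.55649499 0.329263   0.3605936 ] 10.75 [2.46480939e+01 3.01323490e+01 5.46495931e+01 1.14638178e+02
 5.08507285e-02 2.25421868e+01]
```

View pics/s3.png

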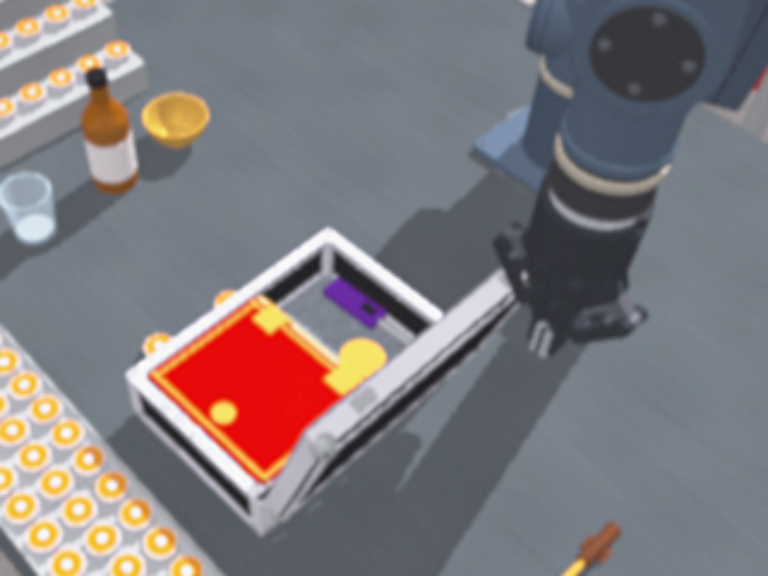

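The flap is flat and the lid still leans out, with its edge around (500,290). Shut, the finger linkages stick out along ±y, so I turn 90° while descending so that only the slim fingers face the lid.

>>> apply_moves(motion=[[0, 0, 0, 0, 0.8, 0, -1], [0, 0, -0.039, 0, 0, 0.2, -1], [0, 0, -0.039, 0, 0, 0.2, -1], [0, 0, -0.039, 0, 0, 0.2, -1], [0, 0, -0.039, 0, 0, 0.2, -1], [0, 0, -0.039, 0, 0, 0.2, -1], [0, 0, -0.039, 0, 0, 0.2, -1], [0, 0, -0.039, 0, 0, 0.2, -1]])

```text
time: 11.47
ee_pos: [0.5567, 0.3415, 0.3342]
ee_rot: [-180.0, -0.0, -128.7]
ft_force: [-0.4, 0.2, -0.4]
opening: 0.0001
gripper_force: 0.0
```

>>> apply_moves(motion=[[0, 0, -0.039, 0, 0, 0.6, -1], [0, 0, -0.039, 0, 0, 0.6, -1], [0, 0, -0.039, 0, 0, 0.6, -1], [0, 0, -0.039, 0, 0, 0.6, -1], [0, 0, -0.039, 0, 0, 0.7, -1], [0, 0, -0.034, 0, 0, 0.7, -1], [0, 0, 0, 0.4, 0, 0, -1], [0, 0, 0, 0.4, 0, 0, -1]])

```text
time: 12.13
ee_pos: [0.5564, 0.3252, 0.2572]
ee_rot: [179.8, -0.1, -87.9]
ft_force: [0.6, -0.1, -0.0]
opening: 0.0003
gripper_force: 0.0
```

>>> apply_moves(motion=[[0, 0, 0, 0.5, 0, 0, -1], [0, 0, 0, 0.5, 0, 0, -1], [0, 0, 0, 0.5, 0, 0, -1], [0, 0, 0, 0.4, 0, 0, -1], [0, 0, 0, 0.3, 0, 0, -1], [0, 0, 0, 0.3, 0, 0, -1], [0, 0, 0, 0.3, 0, 0, -1], [0, 0, 0, 0.3, 0, 0, -1]])

```text
time: 12.8
ee_pos: [0.5596, 0.2645, 0.2585]
ee_rot: [-180.0, 0.0, -87.7]
ft_force: [0.4, -0.4, -0.4]
opening: 0.0
gripper_force: 0.0
```

>>> apply_moves(motion=[[0, 0, 0, 0.4, 0, 0, -1], [0, 0, 0, 0.4, 0, 0, -1], [0, 0, 0, 0.4, 0, 0, -1], [0, 0, 0, 0.4, 0, 0, -1], [0, 0, 0, 0.4, 0, 0, -1], [0, 0, 0, 0.4, 0, 0, -1], [0, 0, 0, 0.4, 0, 0, -1], [0, 0, 0, 0.4, 0, 0, -1]])

```text
time: 13.47
ee_pos: [0.563, 0.2048, 0.267]
ee_rot: [-179.3, 0.6, -87.5]
ft_force: [-5.3, 7.9, 23.6]
opening: -0.0003
gripper_force: 2.9
```

The upward force suggests the rising lid edge bears on the wider part of the fingers. I back up a little and raise the tip.

>>> apply_moves(motion=[[0, 0, 0, -0.3, 0, -0.5, -1], [0, 0, 0, -0.3, 0, -0.5, -1], [0, 0, 0, 0, 0, -0.5, -1], [0, 0, 0, 0, 0, 0, -1]])

```text
time: 13.8
ee_pos: [0.5623, 0.2132, 0.291]
ee_rot: [-179.8, 0.0, -87.7]
ft_force: [0.2, 0.0, 1.4]
opening: 0.0002
gripper_force: 0.0
```

```bash
python3 - <<'E'
from h import *
o=get_obs();print(o["ee_pos"],o["time"],o["ft_force"])
im,d=get_image("side");r=cut_out("lid_shell","side")[0];P=cloud("side",d,r["region"])
print(r["p"],np.round(np.percentile(P,[1,50,99],axis=0),3))
cv2.imwrite("pics/s4.png",cv2.resize(im[90:290,240:500],None,fx=3,fy=3))
E
```

```text
[0.56228885 0.21321578 0.29101867] 13.8 [0.1501231  0.04014106 1.42840114]
0.95 [[0.414 0.168 0.089]
 [0.622 0.193 0.218]
 [0.73  0.2   0.309]]
```

View pics/s4.png

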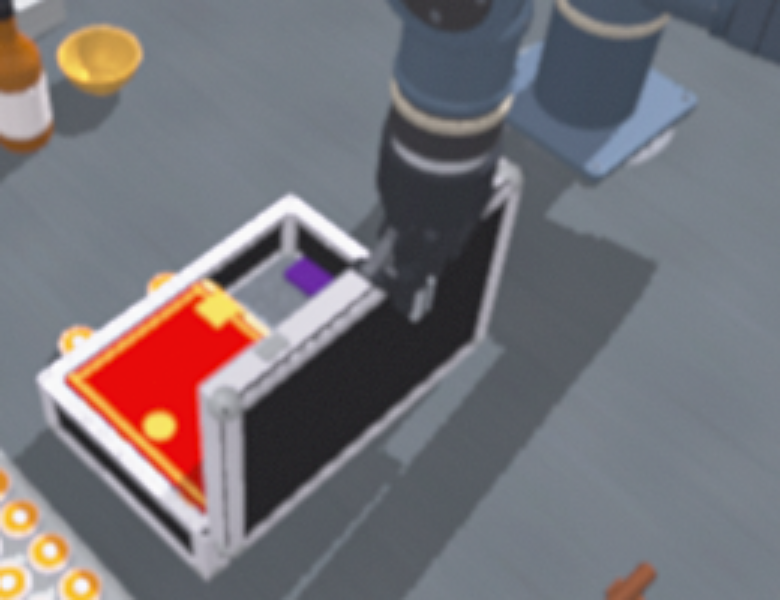

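The lid is upright and contact is now 18 mm below its edge. I continue on the arc for r = 0.20 m.

>>> apply_moves(motion=[[0, 0, 0, 0.38, 0, 0, -1], [0, 0, 0, 0.38, 0, 0, -1], [0, 0, 0, 0.38, 0, 0, -1], [0, 0, 0, 0.38, 0, 0, -1], [0, 0, 0, 0.38, 0, 0.05, -1], [0, 0, 0, 0.38, 0, 0.05, -1], [0, 0, 0, 0.38, 0, 0.05, -1], [0, 0, 0, 0.38, 0, 0.05, -1]])

```text
time: 14.57
ee_pos: [0.5643, 0.1512, 0.2848]
ee_rot: [-179.9, -0.0, -87.7]
ft_force: [0.1, 4.1, 3.6]
opening: 0.0001
gripper_force: 2.3
```

>>> apply_moves(motion=[[0, 0, 0, 0.36, 0, 0.06, -1], [0, 0, 0, 0.36, 0, 0.07, -1], [0, 0, 0, 0.36, 0, 0.08, -1], [0, 0, 0, 0.36, 0, 0.09, -1], [0, 0, 0, 0.36, 0, 0.1, -1], [0, 0, 0, 0.36, 0, 0.12, -1], [0, 0, 0, 0.35, 0, 0.14, -1]])

```text
time: 15.15
ee_pos: [0.5661, 0.101, 0.271]
ee_rot: [180.0, -0.0, -87.7]
ft_force: [-0.2, 2.0, 4.6]
opening: -0.0003
gripper_force: 1.8
```

>>> apply_moves(motion=[[0, 0, 0, 0.34, 0, 0.13, -1], [0, 0, 0, 0.34, 0, 0.14, -1], [0, 0, 0, 0.33, 0, 0.16, -1], [0, 0, 0, 0.33, 0, 0.17, -1], [0, 0, 0, 0.32, 0, 0.19, -1], [0, 0, 0, 0.32, 0, 0.21, -1], [0, 0, 0, 0.31, 0, 0.23, -1]])

```text
time: 15.73
ee_pos: [0.5678, 0.0556, 0.246]
ee_rot: [180.0, -0.0, -87.7]
ft_force: [0.7, 1.5, 2.6]
opening: -0.0002
gripper_force: 1.3
```

>>> apply_moves(motion=[[0, 0, 0, 0.29, 0, 0.24, -1], [0, 0, 0, 0.28, 0, 0.25, -1], [0, 0, 0, 0.27, 0, 0.26, -1], [0, 0, 0, 0.26, 0, 0.27, -1], [0, 0, 0, 0.26, 0, 0.27, -1], [0, 0, 0, 0.25, 0, 0.28, -1], [0, 0, 0, 0.24, 0, 0.29, -1]])

```text
time: 16.32
ee_pos: [0.5693, 0.0186, 0.2089]
ee_rot: [180.0, -0.0, -87.7]
ft_force: [0.1, 0.2, 2.7]
opening: -0.0
gripper_force: 1.1
```

>>> apply_moves(motion=[[0, 0, 0, 0.22, 0, 0.3, -1], [0, 0, 0, 0.21, 0, 0.3, -1], [0, 0, 0, 0.2, 0, 0.31, -1], [0, 0, 0, 0.19, 0, 0.31, -1], [0, 0, 0, 0.18, 0, 0.32, -1], [0, 0, 0, 0.16, 0, 0.32, -1], [0, 0, 0, 0.14, 0, 0.32, -1]])

```text
time: 16.9
ee_pos: [0.5703, -0.007, 0.1651]
ee_rot: [180.0, -0.0, -87.7]
ft_force: [-0.7, -0.0, 2.1]
opening: -0.0
gripper_force: 0.8
```

>>> apply_moves(motion=[[0, 0, 0, 0.12, 0, 0.28, -1], [0, 0, 0, 0.1, 0, 0.26, -1], [0, 0, 0, 0.08, 0, 0.25, -1], [0, 0, 0, 0.06, 0, 0.25, -1], [0, 0, 0, 0.05, 0, 0.22, -1], [0, 0, 0, 0.04, 0, 0.2, -1], [0, 0, 0, 0.03, 0, 0.18, -1], [0, 0, 0, 0, 0, 0.15, -1]])

```text
time: 17.57
ee_pos: [0.5707, -0.0162, 0.1296]
ee_rot: [180.0, 0.0, -87.7]
ft_force: [0.7, -0.4, 2.0]
opening: 0.0003
gripper_force: 0.6
```

>>> apply_moves(motion=[[0, 0, 0, 0, 0, 0.12, -1], [0, 0, 0, 0, 0, 0.12, -1], [0, 0, 0, 0, 0, 0.12, -1], [0, 0, 0, 0, 0, 0.1, -1], [0, 0, 0, 0, 0, 0.1, -1], [0, 0, 0, 0, 0, 0.1, -1], [0, 0, 0, 0, 0, 0, -1]])

```text
time: 18.15
ee_pos: [0.5706, -0.016, 0.1163]
ee_rot: [180.0, 0.0, -87.7]
ft_force: [-0.4, 0.5, 0.1]
opening: -0.0
gripper_force: 0.0
```

>>> apply_moves(motion=[[0, 0, 0, 0, 0, 0.08, -1], [0, 0, 0, 0, 0, 0.08, -1], [0, 0, 0, 0, 0, 0.05, -1], [0, 0, 0, 0, 0, 0, -1]])

```text
time: 18.48
ee_pos: [0.5708, -0.016, 0.116]
ee_rot: [-179.9, -0.0, -87.7]
ft_force: [-4.5, 0.3, 11.7]
opening: 0.0003
gripper_force: 6.0
```

The tip bears on the stop at z 0.116 with 12 N, so the lid is shut. I lift clear and check.

>>> apply_moves(motion=[[0, 0, 0, 0, 0, -0.3, -1], [0, 0, 0, 0, 0, -0.8, -1], [0, 0, 0, 0, 0, -1, -1], [0, 0, 0, 0, 0, -1, -1], [0, 0, 0, 0, 0, -1, -1], [0, 0, 0, 0, 0, -1, -1], [0, 0, 0, 0, 0, -1, -1], [0, 0, 0, 0, 0, 0, -1]])

```text
time: 19.15
ee_pos: [0.5729, -0.0163, 0.2396]
ee_rot: [-179.6, -0.1, -87.7]
ft_force: [1.0, 0.1, 0.6]
opening: -0.0001
gripper_force: 0.0
```

```bash
python3 - <<'E'
from h import *
im,d=get_image("side");r=cut_out("lid_shell","side")[0]
P=cloud("side",d,cv2.erode(r["region"].astype(np.uint8),np.ones((5,5)))>0);P=P[(P[:,2]>.095)&(P[:,2]<.14)]
A=np.c_[P[:,:2],np.ones(len(P))];s=np.linalg.lstsq(A,P[:,2],rcond=None)[0];print(r["p"],len(P),s,P.min(0),P.max(0),P.mean(0),get_obs()["ft_force"])
cv2.imwrite("pics/s5.png",cv2.resize(im[70:360,170:500],None,fx=2,fy=2))
E
```

```text
0.89 7529 [-0.00031516 -0.00148446  0.11615723] [ 0.41967708 -0.05253015  0.10490233] [0.73698973 0.17198978 0.12217664] [0.58833424 0.06458729 0.11587594] [ 0.29147113  0.2287053  -0.99887365]
```

View pics/s5.png

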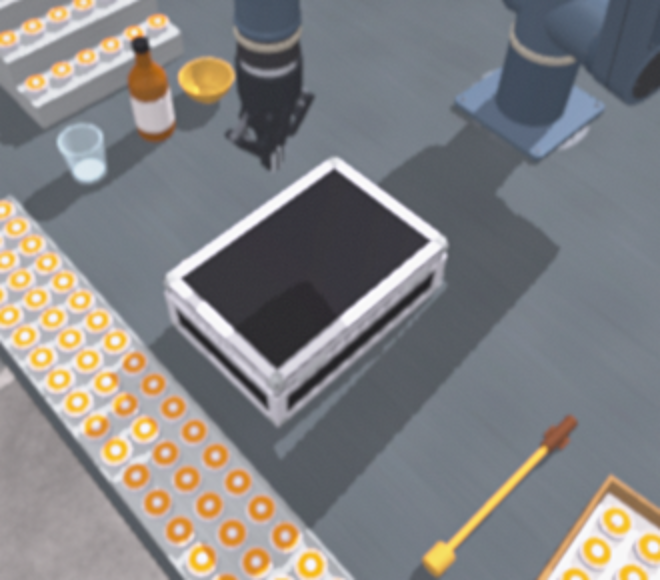

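The lid is level at z 0.116 (slope about 0.0015, so fully shut), and the robot touches nothing.

```bash
python3 -c "from bench import *; print(hand_in())"
```

```text
the job is handed in; nothing more can be done
None
```

The case is closed and handed in: the flap was folded flat first, then the lid swung fully shut at about 19 s. Nothing else visibly moved, though the loose tea lights are out of view in the last picture; there was one brief 24 N push against the lid at upright, which I backed off.

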